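Load the grinding balls into the blue carrier

ROBOT

A 6-joint arm with a two-finger parallel gripper is mounted at the origin on the work surface. World frame = base frame: x ahead of the robot, y to its left, z up, the work surface at z = 0. Lengths are in mm, angles in rad, forces in N, time in s.
With the tool pointing down it reaches from about 400 to 825 mm from the base axis. Payload 7 kg.
Tool frame: the origin (TCP) lies on the centre line of the jaws, within the pads' length; the fingertips stand 14 mm ahead of it and the grasp point (between the pads) lies 5 mm behind it (nose_length is the distance from the TCP to the fingertips, in mm); z points along the fingers, y is the line along which they close (so a half turn about z gives the same grasp; the last joint's range is limited). The gripper opens to 85 mm and grips with 20 to 120 N. Pads are 22 mm wide; open, the fingers measure 114 mm over their backs; the gripper's body (76 mm by 85 mm) begins 54 mm behind the grasp point. The pads swing forward as they close: fully open they stand 13 mm farther back than shut.
Start: joints at [-0.92, 0.359, 0.012, 0, -1.224, -0.288], TCP at [239.526, -631.049, 245.302] pointing down, gripper open.
Joint ranges: [-3.07, 3.07], [-1.43, 2.12], [-1.02, 1.25], [-3.03, 1.67], [-3.05, -0], [-3.03, 3.03]. Speed limits (rad/s): [2.39, 2.39, 3.01, 3.14, 3.14, 3.14].

INTERFACE

Orientations are given as a rotation vector (axis times angle).
In Python, from cell import * gives the robot as it stands.
- The arm moves only by the tool move_arm, never from a script. Its argument "increments" is a list of rows, each an object of numbers: "tx", "ty", "tz": the shift along the tool's x, y, z scaled (see below); "rx", "ry", "rz": the turn, a rotation vector about the tool's x, y, z scaled (see below). In form: [{"tx": .., "ty": .., "tz": .., "rx": .., "ry": .., "rz": ..}, ...]. A call has exactly 10 rows; each row shifts and turns the commanded pose from where the row before left it, along the tool's axes as they then stand; what a row does not reach is not made up. The controller multiplies each number of a shift by 800 mm and each number of a turn by 0.08 rad. A row lasts 1/8 s, in which the tool goes at most 62.5 mm and 10.7 degrees, less where a joint would pass 70% of its speed; a pose out of reach is approached as far as the arm can. A call with a number of a shift or a turn outside -1 to 1 is refused whole. A call with a gripper value outside its range is refused whole. "fingers" is the opening, from 0 (shut) to 1 (fully open), set as the call begins (left out, the last holds). The fingers move at their own pace and stop on an object; "newtons" is the grip in N (left out, the last holds). Time passes only in rows, so rows that do not move let the fingers close, or fill a call up. It gives the time, the measured TCP pose, the force, the opening and the grip force at its end, in the units of the state.
- observe(): the state, without advancing time (a new reading comes with each control period).
- capture(name): name is "scene" or "top" or "wrist"; returns the picture (400x640x3 uint8, red, green, blue); there is no depth.
- calibration(name): a dict with "fx", "fy", "cx", "cy" (pixels), "k1" (the pictures are not rectified: a ray, as slopes to the right and down, at radius r is drawn at 1 + k1 r^2 times it, then the intrinsics apply), "rvec" (rotation vector, rad) and "tvec" (3), from world to camera coordinates, as OpenCV has them. Camera axes: x right, y down, z forward; pixel columns grow to the right and rows downward; lengths in mm; the calibration is good to about 2 mm. A picture is of the moment at which its call begins: read the wrist's pose just before it. calibration takes no time and is no camera call; for the wrist camera it gives the pose at the moment of the call.
- finish_job(): hands the job in; it is judged then, once.
The state is a dict: "time_s": time; "joint_pos": joint angles; "dq": joint speeds; "joint_efforts": joint torques, N m; "tool_pos": TCP position; "orientation": TCP orientation; "wrist_force": force on the tool from outside, world axes, zero at the start; "torque": the same for the moment, N m; "gripper_width": opening from 0.0 (shut) to 1.0 (fully open); "grip_force": force on a finger pad.
Only numpy, scipy, OpenCV 4.12 (cv2) and the standard library are available. Lean on these libraries where they do the work, as an engineer would, in place of code of your own. Each camera call takes 0.05 s, during which the arm holds its last target. There are 200 camera calls.

TASK

The blue three-well mill carrier on the lab bench has one white grinding ball already; take the two white ceramic balls from the purple stand and put one in each of the two empty wells. Lower each ball close over its well before letting go rather than dropping it in from above, and leave the ball that is already loaded in its well. The dark steel ball and the orange ball do not belong in the carrier.

Things in the scene. Friction and masses are not known exactly. Their poses are not given: they have to be found in the camera images.
- carrier: fixed blue block (well floors light blue), 236 (x) by 76 (y) by 26 mm tall, any yaw; origin at the centre of its underside on the bench, z up. Three round wells, 50 mm wide, 12 mm deep, at x = -80, 0 and +80 mm, y = 0. A 25 mm hole in each floor centres the ball, which rests with its centre 27 mm above the origin. The well at -80 is already taken; those at 0 and +80 are empty; either ball fits either.
- white_ball_1_center (a point): First wanted white ceramic grinding ball, 36 mm across, 90 g; the point is its centre, its axes mean nothing. It sits, centre 37 mm above the bench, on one of four grey cups (27 mm wide, 14 mm tall, 90 mm apart in a square) on the 8 mm thick plate of a purple stand. The other cups hold the other white ball and an unwanted dark steel and orange ball of the same size.
- white_ball_2_center (a point): Second wanted white ceramic grinding ball, 36 mm across, 90 g; the point is its centre, its axes mean nothing. It sits, centre 37 mm above the bench, on one of four grey cups (27 mm wide, 14 mm tall, 90 mm apart in a square) on the 8 mm thick plate of a purple stand. The other cups hold the other white ball and an unwanted dark steel and orange ball of the same size.
- loaded_ball_center (a point): the white ball, 36 mm across, that already lies in the carrier's well at x = -80 mm; the point is its centre. It stays where it is.
There are look-alikes about, which are no part of the job. What is shaped like the part that bears white_ball_1_center but green, pink or turquoise is not meant.

How it is judged:
By the outcome, as a careful person would: the job done as asked, in the order asked, and still so for the second after the job is handed in, with the robot touching nothing.
It also fails if it takes over 54 s, if anything falls off the work surface, if the arm or the gripper's body presses on something with over 40 N, if the wrist force passes 120 N, or if a joint passes its speed limit or range.

## Working session

There is one attempt and no reset: what is moved stays moved. The work goes in short steps, Python scripts to look and compute and a tool call to move; the robot and the scene stay as the last step left them, time stands still between calls to the robot, and variables do not carry over. Pictures are saved under pics/ and viewed, at most 13 in all, crops included, and the job is handed in when it is done.

Besides the shell and the picture viewer there is one more tool, called by a JSON object that holds its "method" and its "body". move_arm: Moves the arm, as the interface text tells. Shifts and turns lie within -1 to 1; 1 stands for 800 mm of shift or 0.08 rad of turn. Its arguments: {"type":"object","properties":{"increments":{"type":"array","items":{"type":"object","properties":{"tx":{"type":"number","minimum":-1,"maximum":1},"ty":{"type":"number","minimum":-1,"maximum":1},"tz":{"type":"number","minimum":-1,"maximum":1},"rx":{"type":"number","minimum":-1,"maximum":1},"ry":{"type":"number","minimum":-1,"maximum":1},"rz":{"type":"number","minimum":-1,"maximum":1}}}},"fingers":{"type":"number"},"newtons":{"type":"number"}},"required":["increments"]}

```bash
mkdir -p pics; ls
python3 - <<'E'
from cell import *
import cv2
s=observe();print(s)
for n in("scene","top"):
    cv2.imwrite(f"pics/{n}0.png",capture(n)[:,:,::-1]);print(calibration(n))
E
```

```text
pics
{'time_s': 0.0, 'joint_pos': array([-9.19888109e-01,  3.59400240e-01,  1.10432315e-02, -3.45123148e-04,
       -1.22409316e+00, -2.88093645e-01]), 'dq': array([-5.16944798e-05,  1.73119184e-04, -1.72576679e-03, -2.90979218e-04,
        7.57354628e-04, -2.22752744e-04]), 'joint_efforts': array([-5.77260307e-04, -5.83319092e+01,  2.93414766e+01,  6.93658412e+00,
       -5.98681843e-03,  9.06553083e-06]), 'tool_pos': array([ 239.36747765, -630.63625226,  244.34912816]), 'orientation': array([ 5.66522571e-01, -3.08962247e+00, -2.54699097e-03]), 'wrist_force': array([0.36803497, 0.09888405, 0.16122407]), 'torque': array([ 0.01161438, -0.00979172,  0.00568047]), 'grip_force': 0.0, 'gripper_width': 0.9992180344791982}
{'fx': 393.9840777202611, 'fy': 393.9840777202611, 'cx': 324.78564141937807, 'cy': 204.53732807846458, 'k1': -0.033746264209870515, 'rvec': array([ 1.83751451,  1.92242247, -0.6258631 ]), 'tvec': array([  11.9133381 , -454.48680138, 1045.11793695])}
{'fx': 457.5533654936799, 'fy': 457.5533654936799, 'cx': 314.17799632222284, 'cy': 199.85393471403313, 'k1': -0.02010362244216188, 'rvec': array([ 2.15280744, -2.17817791,  0.04692172]), 'tvec': array([ 30.11632066, 562.27441699, 897.48631785])}
```

View pics/top0.png

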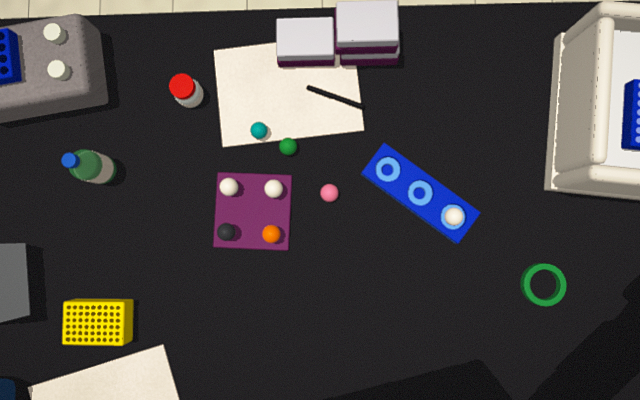

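View pics/scene0.png

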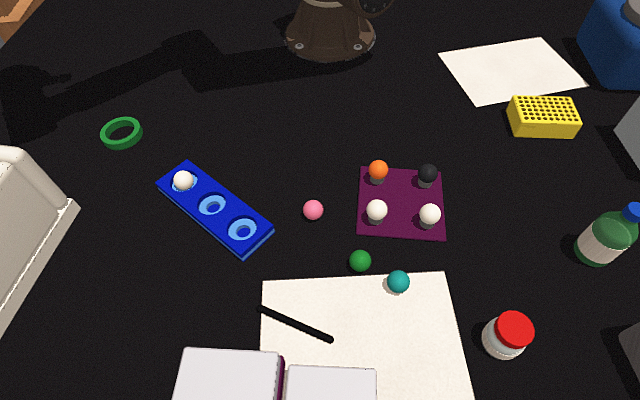

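The top view shows one purple stand. Its white balls are at (229,187) and (274,189), with steel at (227,232) and orange at (271,234). The carrier's loaded ball is at (454,216) and its empty wells are at (420,193) and (388,169). The look-alikes are loose pink (329,193), green (288,147) and teal (259,130) balls. The two white balls on the stand fit the description. I'll measure them and confirm in a crop.

```bash
cat > h.py <<'E'
from cell import *
import cv2, numpy as np
from scipy.spatial.transform import Rotation as R
def ray(c,px):
    K=np.array([[c['fx'],0,c['cx']],[0,c['fy'],c['cy']],[0,0,1]])
    u=cv2.undistortPoints(np.array([[px]],float),K,np.array([c['k1'],0,0,0]))[0,0]
    M=R.from_rotvec(c['rvec']).as_matrix()
    return -M.T@c['tvec'], M.T@np.array([u[0],u[1],1])
def onz(c,px,z):
    o,d=ray(c,px); return o+d*(z-o[2])/d[2]
def blob(im,px,f,r=14):
    x,y=px; s=im[y-r:y+r+1,x-r:x+r+1].astype(int); m=f(s).astype(np.uint8)
    n,l,st,ce=cv2.connectedComponentsWithStats(m); k=1+np.argmax(st[1:,4])
    return ce[k]+[x-r,y-r], st[k,4]
white=lambda s:(s.min(2)>95)&(s.max(2)-s.min(2)<60)
light=lambda s:(s[...,2]>150)&(s[...,0]<180)&(s[...,1]>90)
E
python3 - <<'E'
from h import *
for n,b,w in(("top",[(229,187),(274,189),(454,216)],[(420,193),(388,169)]),("scene",[(430,214),(376,210),(183,180)],[(212,205),(242,230)])):
    im=cv2.imread(f"pics/{n}0.png")[:,:,::-1]; c=calibration(n)
    for i,p in enumerate(b):
        q,a=blob(im,p,white); print(n,p,q.round(1),a,onz(c,q,[37,37,27][i]).round(1))
    for p in w: 
        q,a=blob(im,p,light,18); print(n,'well',p,q.round(1),a,onz(c,q,16).round(1))
im=cv2.imread("pics/top0.png"); cv2.imwrite("pics/crop.png",cv2.resize(im[130:260,200:500],None,fx=2.6,fy=2.6,interpolation=cv2.INTER_CUBIC))
E
```

```text
top (229, 187) [228.  186.3] 276 [590.8 194.8  37. ]
top (274, 189) [272.8 188.1] 278 [585.9 105.1  37. ]
top (454, 216) [453.3 216. ] 265 [ 526.5 -251.6   27. ]
top well (420, 193) [419.9 192.6] 401 [ 574.9 -189.3   16. ]
top well (388, 169) [387.7 169.2] 386 [ 623.4 -125.7   16. ]
scene (430, 214) [429.8 213.4] 358 [593.6 196.3  37. ]
scene (376, 210) [376.7 209.2] 355 [588.5 106.8  37. ]
scene (183, 180) [182.9 179.6] 310 [ 529.  -249.1   27. ]
scene well (212, 205) [211.4 203.9] 300 [ 574.1 -188.    16. ]
scene well (242, 230) [241.5 228.3] 363 [ 623.3 -124.4   16. ]
```

View pics/crop.png

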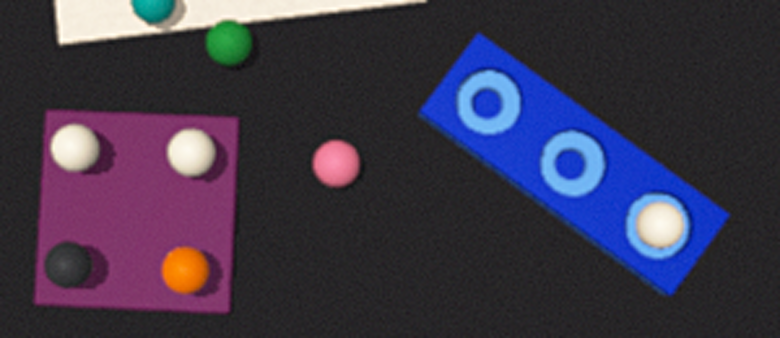

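The crop confirms the two white balls on the purple stand and the two empty wells. The current closing direction (about 111°) clears the neighbours at both places, so no turn is needed.

```bash
cat >> h.py <<'E'
def go(t,n):
    s=observe(); M=R.from_rotvec(s['orientation']); d=M.inv().apply(np.array(t,float)-s['tool_pos'])
    print('pos',s['tool_pos'].round(1),'t',round(s['time_s'],2),'per-row over',n,(d/800/n).round(4),'total',(d/800).round(4))
    # turn to be exactly down, same heading
    y=M.apply([0,1,0]); y[2]=0; y/=np.linalg.norm(y); z=np.array([0,0,-1.]); x=np.cross(y,z)
    print('turn', ((M.inv()*R.from_matrix(np.c_[x,y,z])).as_rotvec()/.08).round(3))
E
python3 -c "
from h import *
go([586.5,106,180],20)"
```

```text
pos [ 239.4 -630.7  244.5] t 0.1 per-row over 20 [-0.0366  0.0353  0.0041] total [-0.7324  0.7069  0.0815]
turn [ 0.018 -0.002  0.   ]
```

{"method": "move_arm", "body": {"increments": [{"tx": -0.0366, "ty": 0.0353, "tz": 0.004}, {"tx": -0.0366, "ty": 0.0353, "tz": 0.004}, {"tx": -0.0366, "ty": 0.0353, "tz": 0.004}, {"tx": -0.0366, "ty": 0.0353, "tz": 0.004}, {"tx": -0.0366, "ty": 0.0353, "tz": 0.004}, {"tx": -0.0366, "ty": 0.0353, "tz": 0.004}, {"tx": -0.0366, "ty": 0.0353, "tz": 0.004}, {"tx": -0.0366, "ty": 0.0353, "tz": 0.004}, {"tx": -0.0366, "ty": 0.0353, "tz": 0.004}, {"tx": -0.0366, "ty": 0.0353, "tz": 0.004}], "fingers": 0.75, "newtons": 30}}

```text
invalid input at $.increments[0]: expected keys tx, ty, tz, rx, ry, rz
```

{"method": "move_arm", "body": {"increments": [{"tx": -0.0366, "ty": 0.0353, "tz": 0.004}, {"tx": -0.0366, "ty": 0.0353, "tz": 0.004}, {"tx": -0.0366, "ty": 0.0353, "tz": 0.004}, {"tx": -0.0366, "ty": 0.0353, "tz": 0.004}, {"tx": -0.0366, "ty": 0.0353, "tz": 0.004}, {"tx": -0.0366, "ty": 0.0353, "tz": 0.004}, {"tx": -0.0366, "ty": 0.0353, "tz": 0.004}, {"tx": -0.0366, "ty": 0.0353, "tz": 0.004}, {"tx": -0.0366, "ty": 0.0353, "tz": 0.004}, {"tx": -0.0366, "ty": 0.0353, "tz": 0.004}]}}

```text
invalid input at $.increments[0]: expected keys tx, ty, tz, rx, ry, rz
```

```bash
python3 -c "
from h import *
c=calibration('wrist'); im=capture('wrist'); cv2.imwrite('pics/w1.png',im[:,:,::-1])
import pickle; pickle.dump(c,open('c1.pkl','wb'))
go([586.5,106,60],4)
M=R.from_rotvec(c['rvec']).as_matrix();K=np.array([[c['fx'],0,c['cx']],[0,c['fy'],c['cy']],[0,0,1]])
for P in ([591.5,195.5,37],[586.5,106,37]): 
    p=cv2.projectPoints(np.array([P],float),c['rvec'],c['tvec'],K,np.array([c['k1'],0,0,0]))[0].ravel();print(p)
    try:
        q,a=blob(im,tuple(p.round().astype(int)),white,50);print(q,a,onz(c,q,37))
    except Exception as e:print(e)
"
```

```text
bash:   552 Segmentation fault         python3 -c "
from h import *
c=calibration('wrist'); im=capture('wrist'); cv2.imwrite('pics/w1.png',im[:,:,::-1])
import pickle; pickle.dump(c,open('c1.pkl','wb'))
go([586.5,106,60],4)
M=R.from_rotvec(c['rvec']).as_matrix();K=np.array([[c['fx'],0,c['cx']],[0,c['fy'],c['cy']],[0,0,1]])
for P in ([591.5,195.5,37],[586.5,106,37]): 
    p=cv2.projectPoints(np.array([P],float),c['rvec'],c['tvec'],K,np.array([c['k1'],0,0,0]))[0].ravel();print(p)
    try:
        q,a=blob(im,tuple(p.round().astype(int)),white,50);print(q,a,onz(c,q,37))
    except Exception as e:print(e)
"
```

View pics/w1.png

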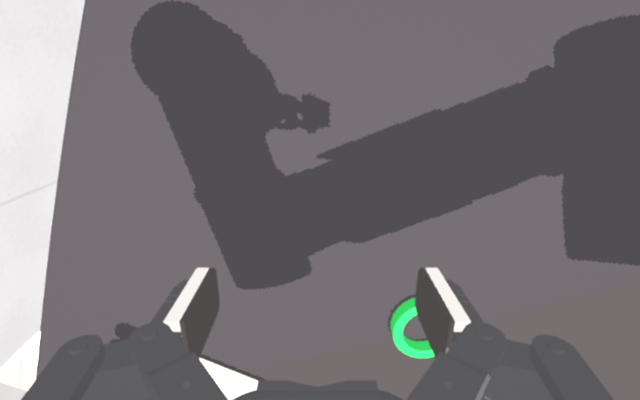

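The moves were refused because every row needs all six keys. This picture is therefore still the start view: the fingers, with the green ring at (415,328). I'll repeat the move with complete rows.

{"method": "move_arm", "body": {"increments": [{"tx": -0.0366, "ty": 0.0353, "tz": 0.004, "rx": 0, "ry": 0, "rz": 0}, {"tx": -0.0366, "ty": 0.0353, "tz": 0.004, "rx": 0, "ry": 0, "rz": 0}, {"tx": -0.0366, "ty": 0.0353, "tz": 0.004, "rx": 0, "ry": 0, "rz": 0}, {"tx": -0.0366, "ty": 0.0353, "tz": 0.004, "rx": 0, "ry": 0, "rz": 0}, {"tx": -0.0366, "ty": 0.0353, "tz": 0.004, "rx": 0, "ry": 0, "rz": 0}, {"tx": -0.0366, "ty": 0.0353, "tz": 0.004, "rx": 0, "ry": 0, "rz": 0}, {"tx": -0.0366, "ty": 0.0353, "tz": 0.004, "rx": 0, "ry": 0, "rz": 0}, {"tx": -0.0366, "ty": 0.0353, "tz": 0.004, "rx": 0, "ry": 0, "rz": 0}, {"tx": -0.0366, "ty": 0.0353, "tz": 0.004, "rx": 0, "ry": 0, "rz": 0}, {"tx": -0.0366, "ty": 0.0353, "tz": 0.004, "rx": 0, "ry": 0, "rz": 0}], "fingers": 0.75, "newtons": 30}}

```text
time_s: 1.4
tool_pos: [413.3, -261.8, 213.2]
orientation: [-0.567, 3.09, 0.0]
wrist_force: [1.4, -0.1, 0.7]
gripper_width: 0.749
grip_force: 0.0
```

{"method": "move_arm", "body": {"increments": [{"tx": -0.0366, "ty": 0.0353, "tz": 0.004, "rx": 0, "ry": 0, "rz": 0}, {"tx": -0.0366, "ty": 0.0353, "tz": 0.004, "rx": 0, "ry": 0, "rz": 0}, {"tx": -0.0366, "ty": 0.0353, "tz": 0.004, "rx": 0, "ry": 0, "rz": 0}, {"tx": -0.0366, "ty": 0.0353, "tz": 0.004, "rx": 0, "ry": 0, "rz": 0}, {"tx": -0.0366, "ty": 0.0353, "tz": 0.004, "rx": 0, "ry": 0, "rz": 0}, {"tx": -0.0366, "ty": 0.0353, "tz": 0.004, "rx": 0, "ry": 0, "rz": 0}, {"tx": -0.0366, "ty": 0.0353, "tz": 0.004, "rx": 0, "ry": 0, "rz": 0}, {"tx": -0.0366, "ty": 0.0353, "tz": 0.004, "rx": 0, "ry": 0, "rz": 0}, {"tx": -0.0366, "ty": 0.0353, "tz": 0.004, "rx": 0, "ry": 0, "rz": 0}, {"tx": -0.0366, "ty": 0.0353, "tz": 0.004, "rx": 0, "ry": 0, "rz": 0}]}}

```text
time_s: 2.65
tool_pos: [586.9, 106.1, 181.0]
orientation: [0.567, -3.09, 0.0]
wrist_force: [0.5, -0.5, 0.5]
gripper_width: 0.752
grip_force: 0.0
```

```bash
cat >> h.py <<'E'
def proj(c,P):
    K=np.array([[c['fx'],0,c['cx']],[0,c['fy'],c['cy']],[0,0,1]])
    return cv2.projectPoints(np.array([P],float).reshape(-1,1,3),np.array(c['rvec'],float),np.array(c['tvec'],float),K,np.array([c['k1'],0,0,0.]))[0].ravel()
def snap(name,pts,f,r=50):
    c=calibration('wrist'); im=capture('wrist').copy(); cv2.imwrite(f'pics/{name}.png',im[:,:,::-1])
    for P in pts:
        p=proj(c,P); print('expect',p.round(1))
        if r<=p[0]<640-r and r<=p[1]<400-r:
            q,a=blob(im,tuple(int(v) for v in p),f,r); print('  seen',q.round(1),a,onz(c,q,P[2]).round(1))
E
python3 -c "
from h import *
snap('w2',[[591.5,195.5,37],[586.5,106,37]],white)
go([586.5,106,60],4)"
```

```text
expect [414. 228.]
  seen [414.7 229.9] 1492 [592.8 196.8  37. ]
expect [317.5 186.7]
  seen [318.  188.8] 1588 [588. 107.  37.]
pos [589.  109.5 180.3] t 2.7 per-row over 4 [ 0.0011 -0.0008  0.0376] total [ 0.0046 -0.003   0.1504]
turn [-0.001  0.008  0.   ]
```

View pics/w2.png

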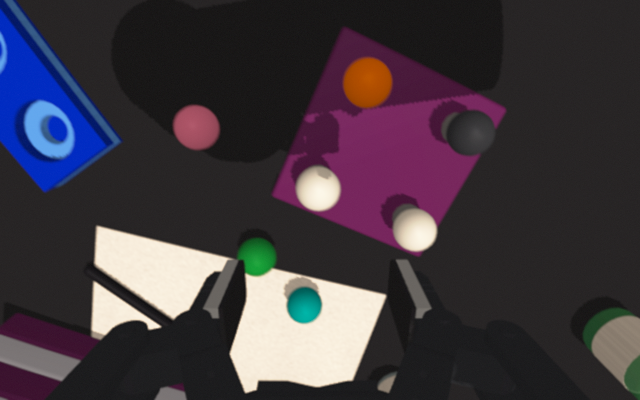

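The wrist view shows the white balls at (318,189) and (414,229), orange at (368,82) and steel at (470,132). The near end of the carrier is at the left, with its empty well at (50,129). The measurements agree, so I'm descending over the ball at (587.3,106.8).

{"method": "move_arm", "body": {"increments": [{"tx": -0.0017, "ty": 0.0017, "tz": 0.02, "rx": 0, "ry": 0, "rz": 0}, {"tx": 0, "ty": 0, "tz": 0.03, "rx": 0, "ry": 0, "rz": 0}, {"tx": 0, "ty": 0, "tz": 0.03, "rx": 0, "ry": 0, "rz": 0}, {"tx": 0, "ty": 0, "tz": 0.02, "rx": 0, "ry": 0, "rz": 0}, {"tx": 0, "ty": 0, "tz": 0.015, "rx": 0, "ry": 0, "rz": 0}, {"tx": 0, "ty": 0, "tz": 0.0116, "rx": 0, "ry": 0, "rz": 0}, {"tx": 0, "ty": 0, "tz": 0, "rx": 0, "ry": 0, "rz": 0}, {"tx": 0, "ty": 0, "tz": 0, "rx": 0, "ry": 0, "rz": 0}, {"tx": 0, "ty": 0, "tz": 0, "rx": 0, "ry": 0, "rz": 0}, {"tx": 0, "ty": 0, "tz": 0, "rx": 0, "ry": 0, "rz": 0}]}}

```text
time_s: 3.95
tool_pos: [587.5, 106.7, 80.4]
orientation: [-0.567, 3.089, 0.0]
wrist_force: [-0.4, 0.3, 0.2]
gripper_width: 0.75
grip_force: 0.0
```

```bash
python3 -c "
from h import *
snap('w3',[[592.3,196.5,37],[587.3,106.8,37]],white)
go([587.3,106.8,44],4)"
```

```text
expect [459.2 298.4]
  seen [463.  294.1] 2570 [589.  197.1  37. ]
expect [318.  241.8]
  seen [316.2 241.4] 3523 [587.4 105.8  37. ]
pos [587.5 106.7  80.4] t 4.0 per-row over 4 [0.     0.0001 0.0114] total [0.0002 0.0002 0.0455]
turn [ 0.001  0.007 -0.   ]
```

View pics/w3.png

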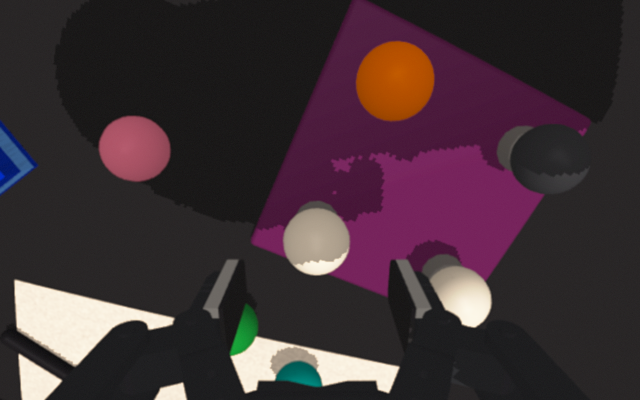

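The ball at (316,241) is midway between the fingers at x ≈ 317. I'll descend to TCP z = 42 and close.

{"method": "move_arm", "body": {"increments": [{"tx": 0, "ty": 0, "tz": 0.012, "rx": 0, "ry": 0, "rz": 0}, {"tx": 0, "ty": 0, "tz": 0.012, "rx": 0, "ry": 0, "rz": 0}, {"tx": 0, "ty": 0, "tz": 0.012, "rx": 0, "ry": 0, "rz": 0}, {"tx": 0, "ty": 0, "tz": 0.012, "rx": 0, "ry": 0, "rz": 0}, {"tx": 0, "ty": 0, "tz": 0, "rx": 0, "ry": 0, "rz": 0}, {"tx": 0, "ty": 0, "tz": 0, "rx": 0, "ry": 0, "rz": 0}, {"tx": 0, "ty": 0, "tz": 0, "rx": 0, "ry": 0, "rz": 0}, {"tx": 0, "ty": 0, "tz": 0, "rx": 0, "ry": 0, "rz": 0}, {"tx": 0, "ty": 0, "tz": 0, "rx": 0, "ry": 0, "rz": 0}, {"tx": 0, "ty": 0, "tz": 0, "rx": 0, "ry": 0, "rz": 0}]}}

```text
time_s: 5.25
tool_pos: [587.4, 106.6, 41.8]
orientation: [-0.567, 3.09, 0.0]
wrist_force: [0.1, 0.3, 0.2]
gripper_width: 0.749
grip_force: 0.0
```

{"method": "move_arm", "body": {"increments": [{"tx": 0, "ty": 0, "tz": 0, "rx": 0, "ry": 0, "rz": 0}, {"tx": 0, "ty": 0, "tz": 0, "rx": 0, "ry": 0, "rz": 0}, {"tx": 0, "ty": 0, "tz": 0, "rx": 0, "ry": 0, "rz": 0}, {"tx": 0, "ty": 0, "tz": 0, "rx": 0, "ry": 0, "rz": 0}, {"tx": 0, "ty": 0, "tz": 0, "rx": 0, "ry": 0, "rz": 0}, {"tx": 0, "ty": 0, "tz": 0, "rx": 0, "ry": 0, "rz": 0}, {"tx": 0, "ty": 0, "tz": 0, "rx": 0, "ry": 0, "rz": 0}, {"tx": 0, "ty": 0, "tz": 0, "rx": 0, "ry": 0, "rz": 0}, {"tx": 0, "ty": 0, "tz": 0, "rx": 0, "ry": 0, "rz": 0}, {"tx": 0, "ty": 0, "tz": 0, "rx": 0, "ry": 0, "rz": 0}], "fingers": 0, "newtons": 30}}

```text
time_s: 6.5
tool_pos: [587.4, 106.6, 41.7]
orientation: [-0.567, 3.09, -0.0]
wrist_force: [0.1, -1.6, 4.1]
gripper_width: 0.399
grip_force: 29.7
```

Grip is 29.7 N. I'll lift a little, then look, to check that the ball is properly held.

{"method": "move_arm", "body": {"increments": [{"tx": 0, "ty": 0, "tz": -0.005, "rx": 0, "ry": 0, "rz": 0}, {"tx": 0, "ty": 0, "tz": -0.01, "rx": 0, "ry": 0, "rz": 0}, {"tx": 0, "ty": 0, "tz": -0.02, "rx": 0, "ry": 0, "rz": 0}, {"tx": 0, "ty": 0, "tz": -0.02, "rx": 0, "ry": 0, "rz": 0}, {"tx": 0, "ty": 0, "tz": -0.02, "rx": 0, "ry": 0, "rz": 0}, {"tx": 0, "ty": 0, "tz": -0.02, "rx": 0, "ry": 0, "rz": 0}, {"tx": 0, "ty": 0, "tz": -0.01, "rx": 0, "ry": 0, "rz": 0}, {"tx": 0, "ty": 0, "tz": 0, "rx": 0, "ry": 0, "rz": 0}, {"tx": 0, "ty": 0, "tz": 0, "rx": 0, "ry": 0, "rz": 0}, {"tx": 0, "ty": 0, "tz": 0, "rx": 0, "ry": 0, "rz": 0}]}}

```text
time_s: 7.75
tool_pos: [587.0, 106.4, 124.9]
orientation: [0.566, -3.089, 0.0]
wrist_force: [-0.5, -1.2, -1.3]
gripper_width: 0.401
grip_force: 30.0
```

```bash
python3 -c "
from h import *
s=observe();t=s['tool_pos']
c=calibration('wrist');print('tip plane px of ball centre at TCP-7,-5,-0:',[proj(c,[t[0],t[1],t[2]-k]).round(1) for k in(10,5,0)])
snap('w4',[],white)
go([574.8,-188.5,125],8); go([623.6,-124.8,125],6)"
```

```text
tip plane px of ball centre at TCP-7,-5,-0: [array([317.9, 275.1]), array([317.9, 281.2]), array([318. , 287.6])]
pos [587.1 106.4 125. ] t 7.8 per-row over 8 [ 0.0181 -0.0424  0.    ] total [ 1.451e-01 -3.392e-01  2.000e-04]
turn [-0.001 -0.015 -0.   ]
pos [587.1 106.4 125. ] t 7.8 per-row over 6 [ 0.01   -0.0477  0.    ] total [ 5.990e-02 -2.864e-01  1.000e-04]
turn [-0.001 -0.015 -0.   ]
```

View pics/w4.png

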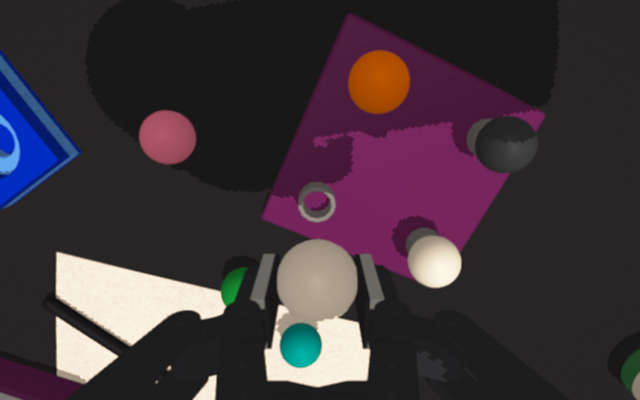

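The ball is held between the pads at (317,279), its cup at (317,202) is empty, and the other white ball at (434,261) is undisturbed. I'm moving over the middle well.

{"method": "move_arm", "body": {"increments": [{"tx": 0.009, "ty": -0.0212, "tz": 0, "rx": 0, "ry": 0, "rz": 0}, {"tx": 0.0181, "ty": -0.0424, "tz": 0, "rx": 0, "ry": 0, "rz": 0}, {"tx": 0.0181, "ty": -0.0424, "tz": 0, "rx": 0, "ry": 0, "rz": 0}, {"tx": 0.0181, "ty": -0.0424, "tz": 0, "rx": 0, "ry": 0, "rz": 0}, {"tx": 0.0181, "ty": -0.0424, "tz": 0, "rx": 0, "ry": 0, "rz": 0}, {"tx": 0.0181, "ty": -0.0424, "tz": 0, "rx": 0, "ry": 0, "rz": 0}, {"tx": 0.0181, "ty": -0.0424, "tz": 0, "rx": 0, "ry": 0, "rz": 0}, {"tx": 0.0181, "ty": -0.0424, "tz": 0, "rx": 0, "ry": 0, "rz": 0}, {"tx": 0.009, "ty": -0.0212, "tz": 0, "rx": 0, "ry": 0, "rz": 0}, {"tx": 0, "ty": 0, "tz": 0, "rx": 0, "ry": 0, "rz": 0}]}}

```text
time_s: 9.05
tool_pos: [574.9, -189.6, 125.3]
orientation: [0.563, -3.09, -0.0]
wrist_force: [0.8, 0.6, -0.8]
gripper_width: 0.4
grip_force: 30.0
```

```bash
python3 -c "
from h import *
snap('w5',[[574.8,-188.5,16],[623.6,-124.8,16],[527,-251,27]],light,45)
go([574.8,-188.5,42],4)"
```

```text
expect [319.  201.9]
  seen [323.9 200.6] 2302 [ 572.6 -185.6   16. ]
expect [372.7 283.8]
  seen [387.3 263.6] 1948 [ 603.2 -121.6   16. ]
expect [253.3 107.7]
  seen [261.3 103.9] 2041 [ 523. -247.   27.]
pos [ 575.  -188.8  125.4] t 9.1 per-row over 4 [0.     0.0001 0.0261] total [1.000e-04 4.000e-04 1.042e-01]
turn [ 0.003 -0.005  0.   ]
```

View pics/w5.png

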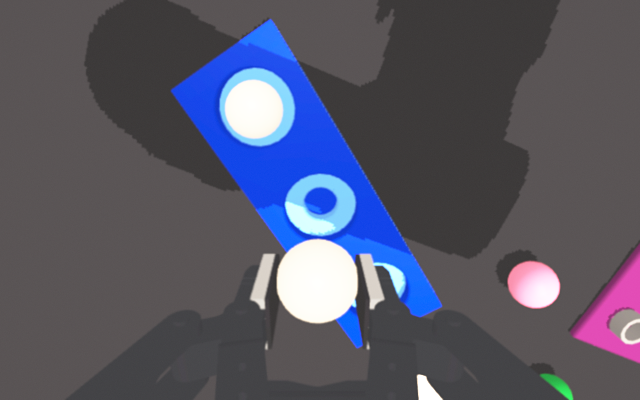

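The carrier has its loaded ball at (254,109) and the target well's rim centre at about (320,205), with its hole at (320,200). That is within 1 px of the prediction, so I'm lowering.

{"method": "move_arm", "body": {"increments": [{"tx": 0, "ty": 0, "tz": 0.015, "rx": 0, "ry": 0, "rz": 0}, {"tx": 0, "ty": 0, "tz": 0.025, "rx": 0, "ry": 0, "rz": 0}, {"tx": 0, "ty": 0, "tz": 0.025, "rx": 0, "ry": 0, "rz": 0}, {"tx": 0, "ty": 0, "tz": 0.015, "rx": 0, "ry": 0, "rz": 0}, {"tx": 0, "ty": 0, "tz": 0.01, "rx": 0, "ry": 0, "rz": 0}, {"tx": 0, "ty": 0, "tz": 0.006, "rx": 0, "ry": 0, "rz": 0}, {"tx": 0, "ty": 0, "tz": 0.004, "rx": 0, "ry": 0, "rz": 0}, {"tx": 0, "ty": 0, "tz": 0.002, "rx": 0, "ry": 0, "rz": 0}, {"tx": 0, "ty": 0, "tz": 0, "rx": 0, "ry": 0, "rz": 0}, {"tx": 0, "ty": 0, "tz": 0, "rx": 0, "ry": 0, "rz": 0}]}}

```text
time_s: 10.35
tool_pos: [575.6, -188.3, 44.3]
orientation: [-0.567, 3.09, -0.0]
wrist_force: [-0.7, 0.8, -0.5]
gripper_width: 0.398
grip_force: 30.0
```

{"method": "move_arm", "body": {"increments": [{"tx": 0, "ty": 0, "tz": 0.001, "rx": 0, "ry": 0, "rz": 0}, {"tx": 0, "ty": 0, "tz": 0.001, "rx": 0, "ry": 0, "rz": 0}, {"tx": 0, "ty": 0, "tz": 0.001, "rx": 0, "ry": 0, "rz": 0}, {"tx": 0, "ty": 0, "tz": 0, "rx": 0, "ry": 0, "rz": 0}, {"tx": 0, "ty": 0, "tz": 0, "rx": 0, "ry": 0, "rz": 0}, {"tx": 0, "ty": 0, "tz": 0, "rx": 0, "ry": 0, "rz": 0}, {"tx": 0, "ty": 0, "tz": 0, "rx": 0, "ry": 0, "rz": 0}, {"tx": 0, "ty": 0, "tz": 0, "rx": 0, "ry": 0, "rz": 0}, {"tx": 0, "ty": 0, "tz": 0, "rx": 0, "ry": 0, "rz": 0}, {"tx": 0, "ty": 0, "tz": 0, "rx": 0, "ry": 0, "rz": 0}]}}

```text
time_s: 11.6
tool_pos: [575.4, -188.2, 41.6]
orientation: [0.567, -3.09, 0.0]
wrist_force: [0.3, 1.0, -1.0]
gripper_width: 0.398
grip_force: 30.0
```

{"method": "move_arm", "body": {"increments": [{"tx": 0, "ty": 0, "tz": 0.001, "rx": 0, "ry": 0, "rz": 0}, {"tx": 0, "ty": 0, "tz": 0.001, "rx": 0, "ry": 0, "rz": 0}, {"tx": 0, "ty": 0, "tz": 0, "rx": 0, "ry": 0, "rz": 0}, {"tx": 0, "ty": 0, "tz": 0, "rx": 0, "ry": 0, "rz": 0}, {"tx": 0, "ty": 0, "tz": 0, "rx": 0, "ry": 0, "rz": 0}, {"tx": 0, "ty": 0, "tz": 0, "rx": 0, "ry": 0, "rz": 0}, {"tx": 0, "ty": 0, "tz": 0, "rx": 0, "ry": 0, "rz": 0}, {"tx": 0, "ty": 0, "tz": 0, "rx": 0, "ry": 0, "rz": 0}, {"tx": 0, "ty": 0, "tz": 0, "rx": 0, "ry": 0, "rz": 0}, {"tx": 0, "ty": 0, "tz": 0, "rx": 0, "ry": 0, "rz": 0}]}}

```text
time_s: 12.85
tool_pos: [575.4, -188.2, 40.0]
orientation: [0.567, -3.09, -0.0]
wrist_force: [-1.1, -0.3, -1.3]
gripper_width: 0.401
grip_force: 30.0
```

The ball's bottom is now about 9 mm below the carrier's rim, inside the well, and nothing is in contact. Releasing.

{"method": "move_arm", "body": {"increments": [{"tx": 0, "ty": 0, "tz": 0, "rx": 0, "ry": 0, "rz": 0}, {"tx": 0, "ty": 0, "tz": 0, "rx": 0, "ry": 0, "rz": 0}, {"tx": 0, "ty": 0, "tz": 0, "rx": 0, "ry": 0, "rz": 0}, {"tx": 0, "ty": 0, "tz": 0, "rx": 0, "ry": 0, "rz": 0}, {"tx": 0, "ty": 0, "tz": 0, "rx": 0, "ry": 0, "rz": 0}, {"tx": 0, "ty": 0, "tz": 0, "rx": 0, "ry": 0, "rz": 0}, {"tx": 0, "ty": 0, "tz": 0, "rx": 0, "ry": 0, "rz": 0}, {"tx": 0, "ty": 0, "tz": 0, "rx": 0, "ry": 0, "rz": 0}, {"tx": 0, "ty": 0, "tz": 0, "rx": 0, "ry": 0, "rz": 0}, {"tx": 0, "ty": 0, "tz": 0, "rx": 0, "ry": 0, "rz": 0}], "fingers": 0.75}}

```text
time_s: 14.1
tool_pos: [575.4, -188.2, 40.0]
orientation: [0.567, -3.09, -0.0]
wrist_force: [-0.3, -0.7, 0.2]
gripper_width: 0.748
grip_force: 0.0
```

{"method": "move_arm", "body": {"increments": [{"tx": 0, "ty": 0, "tz": -0.01, "rx": 0, "ry": 0, "rz": 0}, {"tx": 0, "ty": 0, "tz": -0.015, "rx": 0, "ry": 0, "rz": 0}, {"tx": 0, "ty": 0, "tz": -0.025, "rx": 0, "ry": 0, "rz": 0}, {"tx": 0, "ty": 0, "tz": -0.025, "rx": 0, "ry": 0, "rz": 0}, {"tx": 0, "ty": 0, "tz": -0.02, "rx": 0, "ry": 0, "rz": 0}, {"tx": 0, "ty": 0, "tz": -0.01, "rx": 0, "ry": 0, "rz": 0}, {"tx": 0, "ty": 0, "tz": 0, "rx": 0, "ry": 0, "rz": 0}, {"tx": 0, "ty": 0, "tz": 0, "rx": 0, "ry": 0, "rz": 0}, {"tx": 0, "ty": 0, "tz": 0, "rx": 0, "ry": 0, "rz": 0}, {"tx": 0, "ty": 0, "tz": 0, "rx": 0, "ry": 0, "rz": 0}]}}

```text
time_s: 15.35
tool_pos: [575.2, -188.2, 123.5]
orientation: [0.567, -3.089, -0.0]
wrist_force: [-0.4, -0.6, 1.0]
gripper_width: 0.749
grip_force: 0.0
```

```bash
python3 -c "
from h import *
snap('w6',[[574.8,-188.5,27],[527,-251,27]],white,45)
c=calibration('top')
go([592.3,196.5,124],10)"
```

```text
expect [317.3 207.2]
  seen [316.8 209.8] 2443 [ 576.8 -188.1   27. ]
expect [251.  106.5]
  seen [251.3 107.6] 2856 [ 527.6 -250.6   27. ]
pos [ 575.3 -188.2  123.6] t 15.4 per-row over 10 [-0.0191  0.0442 -0.0001] total [-0.1906  0.442  -0.0005]
turn [ 0.004 -0.009  0.   ]
```

View pics/w6.png

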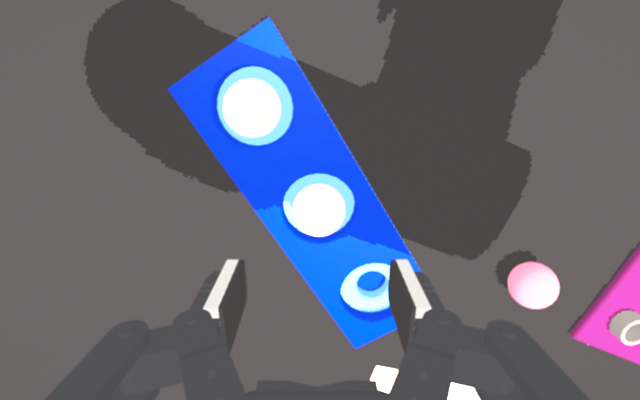

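The first ball sits in the middle well at (318,209) and the loaded ball at (252,108) is unmoved. The last empty well is at (371,285). Next is the second ball at (592.3,196.5).

{"method": "move_arm", "body": {"increments": [{"tx": -0.0191, "ty": 0.0442, "tz": 0, "rx": 0, "ry": 0, "rz": 0}, {"tx": -0.0191, "ty": 0.0442, "tz": 0, "rx": 0, "ry": 0, "rz": 0}, {"tx": -0.0191, "ty": 0.0442, "tz": 0, "rx": 0, "ry": 0, "rz": 0}, {"tx": -0.0191, "ty": 0.0442, "tz": 0, "rx": 0, "ry": 0, "rz": 0}, {"tx": -0.0191, "ty": 0.0442, "tz": 0, "rx": 0, "ry": 0, "rz": 0}, {"tx": -0.0191, "ty": 0.0442, "tz": 0, "rx": 0, "ry": 0, "rz": 0}, {"tx": -0.0191, "ty": 0.0442, "tz": 0, "rx": 0, "ry": 0, "rz": 0}, {"tx": -0.0191, "ty": 0.0442, "tz": 0, "rx": 0, "ry": 0, "rz": 0}, {"tx": -0.0191, "ty": 0.0442, "tz": 0, "rx": 0, "ry": 0, "rz": 0}, {"tx": -0.0191, "ty": 0.0442, "tz": 0, "rx": 0, "ry": 0, "rz": 0}]}}

```text
time_s: 16.65
tool_pos: [592.7, 197.9, 123.9]
orientation: [0.567, -3.09, 0.0]
wrist_force: [0.7, -0.5, -0.4]
gripper_width: 0.748
grip_force: 0.0
```

{"method": "move_arm", "body": {"increments": [{"tx": 0, "ty": 0, "tz": 0, "rx": 0, "ry": 0, "rz": 0}, {"tx": 0, "ty": 0, "tz": 0.015, "rx": 0, "ry": 0, "rz": 0}, {"tx": 0, "ty": 0, "tz": 0.02, "rx": 0, "ry": 0, "rz": 0}, {"tx": 0, "ty": 0, "tz": 0.01, "rx": 0, "ry": 0, "rz": 0}, {"tx": 0, "ty": 0, "tz": 0.01, "rx": 0, "ry": 0, "rz": 0}, {"tx": 0, "ty": 0, "tz": 0, "rx": 0, "ry": 0, "rz": 0}, {"tx": 0, "ty": 0, "tz": 0, "rx": 0, "ry": 0, "rz": 0}, {"tx": 0, "ty": 0, "tz": 0, "rx": 0, "ry": 0, "rz": 0}, {"tx": 0, "ty": 0, "tz": 0, "rx": 0, "ry": 0, "rz": 0}, {"tx": 0, "ty": 0, "tz": 0, "rx": 0, "ry": 0, "rz": 0}]}}

```text
time_s: 17.9
tool_pos: [592.9, 196.7, 80.2]
orientation: [-0.567, 3.09, 0.0]
wrist_force: [-0.3, 0.5, -0.3]
gripper_width: 0.752
grip_force: 0.0
```

```bash
python3 -c "
from h import *
snap('w7',[[592.3,196.5,37]],white)
go([592.3,196.5,42],4)"
```

```text
expect [317.8 241.4]
  seen [316.2 241.1] 3525 [592.4 195.7  37. ]
pos [592.8 196.6  80.2] t 17.95 per-row over 4 [0.0002 0.     0.0119] total [0.0007 0.0001 0.0477]
turn [ 0.001  0.003 -0.   ]
```

{"method": "move_arm", "body": {"increments": [{"tx": 0, "ty": 0, "tz": 0.012, "rx": 0, "ry": 0, "rz": 0}, {"tx": 0, "ty": 0, "tz": 0.012, "rx": 0, "ry": 0, "rz": 0}, {"tx": 0, "ty": 0, "tz": 0.012, "rx": 0, "ry": 0, "rz": 0}, {"tx": 0, "ty": 0, "tz": 0.012, "rx": 0, "ry": 0, "rz": 0}, {"tx": 0, "ty": 0, "tz": 0, "rx": 0, "ry": 0, "rz": 0}, {"tx": 0, "ty": 0, "tz": 0, "rx": 0, "ry": 0, "rz": 0}, {"tx": 0, "ty": 0, "tz": 0, "rx": 0, "ry": 0, "rz": 0}, {"tx": 0, "ty": 0, "tz": 0, "rx": 0, "ry": 0, "rz": 0}, {"tx": 0, "ty": 0, "tz": 0, "rx": 0, "ry": 0, "rz": 0}, {"tx": 0, "ty": 0, "tz": 0, "rx": 0, "ry": 0, "rz": 0}]}}

```text
time_s: 19.2
tool_pos: [592.8, 196.6, 41.8]
orientation: [-0.567, 3.09, 0.0]
wrist_force: [-0.4, 0.1, 0.1]
gripper_width: 0.749
grip_force: 0.0
```

{"method": "move_arm", "body": {"increments": [{"tx": 0, "ty": 0, "tz": 0, "rx": 0, "ry": 0, "rz": 0}, {"tx": 0, "ty": 0, "tz": 0, "rx": 0, "ry": 0, "rz": 0}, {"tx": 0, "ty": 0, "tz": 0, "rx": 0, "ry": 0, "rz": 0}, {"tx": 0, "ty": 0, "tz": 0, "rx": 0, "ry": 0, "rz": 0}, {"tx": 0, "ty": 0, "tz": 0, "rx": 0, "ry": 0, "rz": 0}, {"tx": 0, "ty": 0, "tz": 0, "rx": 0, "ry": 0, "rz": 0}, {"tx": 0, "ty": 0, "tz": 0, "rx": 0, "ry": 0, "rz": 0}, {"tx": 0, "ty": 0, "tz": 0, "rx": 0, "ry": 0, "rz": 0}, {"tx": 0, "ty": 0, "tz": 0, "rx": 0, "ry": 0, "rz": 0}, {"tx": 0, "ty": 0, "tz": 0, "rx": 0, "ry": 0, "rz": 0}], "fingers": 0, "newtons": 30}}

```text
time_s: 20.45
tool_pos: [592.9, 196.6, 41.7]
orientation: [-0.567, 3.09, 0.0]
wrist_force: [-0.3, -1.9, 4.0]
gripper_width: 0.402
grip_force: 29.7
```

{"method": "move_arm", "body": {"increments": [{"tx": 0, "ty": 0, "tz": -0.005, "rx": 0, "ry": 0, "rz": 0}, {"tx": 0, "ty": 0, "tz": -0.01, "rx": 0, "ry": 0, "rz": 0}, {"tx": 0, "ty": 0, "tz": -0.02, "rx": 0, "ry": 0, "rz": 0}, {"tx": 0, "ty": 0, "tz": -0.02, "rx": 0, "ry": 0, "rz": 0}, {"tx": 0, "ty": 0, "tz": -0.02, "rx": 0, "ry": 0, "rz": 0}, {"tx": 0, "ty": 0, "tz": -0.02, "rx": 0, "ry": 0, "rz": 0}, {"tx": 0, "ty": 0, "tz": -0.01, "rx": 0, "ry": 0, "rz": 0}, {"tx": 0, "ty": 0, "tz": 0, "rx": 0, "ry": 0, "rz": 0}, {"tx": 0, "ty": 0, "tz": 0, "rx": 0, "ry": 0, "rz": 0}, {"tx": 0, "ty": 0, "tz": 0, "rx": 0, "ry": 0, "rz": 0}]}}

```text
time_s: 21.7
tool_pos: [592.5, 196.4, 124.9]
orientation: [0.567, -3.089, 0.001]
wrist_force: [0.8, -1.1, -1.0]
gripper_width: 0.4
grip_force: 29.9
```

```bash
python3 -c "
from h import *
go([624,-124.8,126],9)"
```

```text
pos [592.5 196.4 124.9] t 21.7 per-row over 9 [ 0.0117 -0.0433 -0.0001] total [ 0.1056 -0.3894 -0.0012]
turn [-0.003 -0.016 -0.   ]
```

{"method": "move_arm", "body": {"increments": [{"tx": 0.006, "ty": -0.0217, "tz": 0, "rx": 0, "ry": 0, "rz": 0}, {"tx": 0.0117, "ty": -0.0433, "tz": 0, "rx": 0, "ry": 0, "rz": 0}, {"tx": 0.0117, "ty": -0.0433, "tz": 0, "rx": 0, "ry": 0, "rz": 0}, {"tx": 0.0117, "ty": -0.0433, "tz": 0, "rx": 0, "ry": 0, "rz": 0}, {"tx": 0.0117, "ty": -0.0433, "tz": 0, "rx": 0, "ry": 0, "rz": 0}, {"tx": 0.0117, "ty": -0.0433, "tz": 0, "rx": 0, "ry": 0, "rz": 0}, {"tx": 0.0117, "ty": -0.0433, "tz": 0, "rx": 0, "ry": 0, "rz": 0}, {"tx": 0.0117, "ty": -0.0433, "tz": 0, "rx": 0, "ry": 0, "rz": 0}, {"tx": 0.0117, "ty": -0.0433, "tz": 0, "rx": 0, "ry": 0, "rz": 0}, {"tx": 0.006, "ty": -0.0217, "tz": 0, "rx": 0, "ry": 0, "rz": 0}]}}

```text
time_s: 22.95
tool_pos: [623.9, -127.3, 125.2]
orientation: [0.564, -3.09, -0.0]
wrist_force: [0.0, -0.2, -1.0]
gripper_width: 0.4
grip_force: 30.0
```

```bash
python3 -c "
from h import *
snap('w8',[[575,-188.5,27],[527,-251,27],[624,-124.8,16]],white,45)
go([624,-124.8,42],9)"
```

```text
expect [254.1 106.2]
  seen [254.7 108.7] 2679 [ 576.3 -187.6   27. ]
expect [176.7 -11.6]
expect [320.7 202.9]
  seen [317.  243.5] 340 [ 655.2 -115.9   16. ]
pos [ 624.  -128.4  125.2] t 23.0 per-row over 9 [-0.0002  0.0005  0.0116] total [-0.0016  0.0042  0.104 ]
turn [-0.001 -0.012 -0.   ]
```

View pics/w8.png

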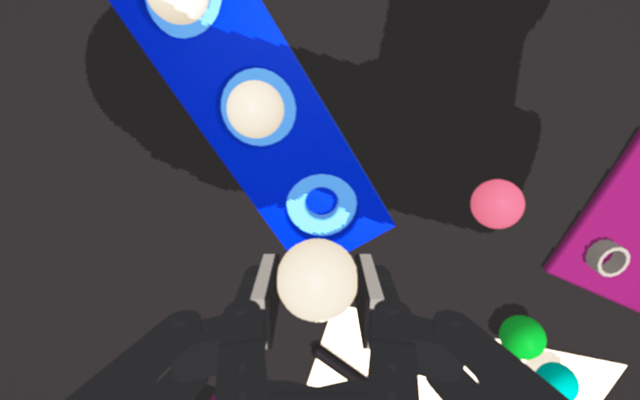

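The second ball is held at (317,280). The target well's rim is at (321,205) with its hole at (321,201), matching the prediction, and the middle ball is at (255,108). Lowering.

{"method": "move_arm", "body": {"increments": [{"tx": 0, "ty": 0, "tz": 0.015, "rx": 0, "ry": 0, "rz": 0}, {"tx": 0, "ty": 0, "tz": 0.025, "rx": 0, "ry": 0, "rz": 0}, {"tx": 0, "ty": 0, "tz": 0.025, "rx": 0, "ry": 0, "rz": 0}, {"tx": 0, "ty": 0, "tz": 0.015, "rx": 0, "ry": 0, "rz": 0}, {"tx": 0, "ty": 0, "tz": 0.01, "rx": 0, "ry": 0, "rz": 0}, {"tx": 0, "ty": 0, "tz": 0.006, "rx": 0, "ry": 0, "rz": 0}, {"tx": 0, "ty": 0, "tz": 0.004, "rx": 0, "ry": 0, "rz": 0}, {"tx": 0, "ty": 0, "tz": 0.002, "rx": 0, "ry": 0, "rz": 0}, {"tx": 0, "ty": 0, "tz": 0, "rx": 0, "ry": 0, "rz": 0}, {"tx": 0, "ty": 0, "tz": 0, "rx": 0, "ry": 0, "rz": 0}]}}

```text
time_s: 24.25
tool_pos: [624.6, -125.0, 44.3]
orientation: [-0.567, 3.09, -0.0]
wrist_force: [-0.5, 0.3, -0.8]
gripper_width: 0.398
grip_force: 30.0
```

{"method": "move_arm", "body": {"increments": [{"tx": 0, "ty": 0, "tz": 0.001, "rx": 0, "ry": 0, "rz": 0}, {"tx": 0, "ty": 0, "tz": 0.001, "rx": 0, "ry": 0, "rz": 0}, {"tx": 0, "ty": 0, "tz": 0.001, "rx": 0, "ry": 0, "rz": 0}, {"tx": 0, "ty": 0, "tz": 0.001, "rx": 0, "ry": 0, "rz": 0}, {"tx": 0, "ty": 0, "tz": 0.001, "rx": 0, "ry": 0, "rz": 0}, {"tx": 0, "ty": 0, "tz": 0, "rx": 0, "ry": 0, "rz": 0}, {"tx": 0, "ty": 0, "tz": 0, "rx": 0, "ry": 0, "rz": 0}, {"tx": 0, "ty": 0, "tz": 0, "rx": 0, "ry": 0, "rz": 0}, {"tx": 0, "ty": 0, "tz": 0, "rx": 0, "ry": 0, "rz": 0}, {"tx": 0, "ty": 0, "tz": 0, "rx": 0, "ry": 0, "rz": 0}]}}

```text
time_s: 25.5
tool_pos: [624.5, -124.9, 40.0]
orientation: [-0.567, 3.09, -0.0]
wrist_force: [-0.4, 0.4, -0.7]
gripper_width: 0.397
grip_force: 30.0
```

{"method": "move_arm", "body": {"increments": [{"tx": 0, "ty": 0, "tz": 0, "rx": 0, "ry": 0, "rz": 0}, {"tx": 0, "ty": 0, "tz": 0, "rx": 0, "ry": 0, "rz": 0}, {"tx": 0, "ty": 0, "tz": 0, "rx": 0, "ry": 0, "rz": 0}, {"tx": 0, "ty": 0, "tz": 0, "rx": 0, "ry": 0, "rz": 0}, {"tx": 0, "ty": 0, "tz": 0, "rx": 0, "ry": 0, "rz": 0}, {"tx": 0, "ty": 0, "tz": 0, "rx": 0, "ry": 0, "rz": 0}, {"tx": 0, "ty": 0, "tz": 0, "rx": 0, "ry": 0, "rz": 0}, {"tx": 0, "ty": 0, "tz": 0, "rx": 0, "ry": 0, "rz": 0}, {"tx": 0, "ty": 0, "tz": 0, "rx": 0, "ry": 0, "rz": 0}, {"tx": 0, "ty": 0, "tz": 0, "rx": 0, "ry": 0, "rz": 0}], "fingers": 0.75}}

```text
time_s: 26.75
tool_pos: [624.5, -124.9, 40.0]
orientation: [-0.567, 3.09, 0.0]
wrist_force: [-0.5, -0.0, -0.1]
gripper_width: 0.749
grip_force: 0.0
```

{"method": "move_arm", "body": {"increments": [{"tx": 0, "ty": 0, "tz": -0.01, "rx": 0, "ry": 0, "rz": 0}, {"tx": 0, "ty": 0, "tz": -0.015, "rx": 0, "ry": 0, "rz": 0}, {"tx": 0, "ty": 0, "tz": -0.03, "rx": 0, "ry": 0, "rz": 0}, {"tx": 0, "ty": 0, "tz": -0.04, "rx": 0, "ry": 0, "rz": 0}, {"tx": 0, "ty": 0, "tz": -0.04, "rx": 0, "ry": 0, "rz": 0}, {"tx": 0, "ty": 0, "tz": -0.03, "rx": 0, "ry": 0, "rz": 0}, {"tx": 0, "ty": 0, "tz": -0.01, "rx": 0, "ry": 0, "rz": 0}, {"tx": 0, "ty": 0, "tz": 0, "rx": 0, "ry": 0, "rz": 0}, {"tx": 0, "ty": 0, "tz": 0, "rx": 0, "ry": 0, "rz": 0}, {"tx": 0, "ty": 0, "tz": 0, "rx": 0, "ry": 0, "rz": 0}]}}

```text
time_s: 28.0
tool_pos: [624.0, -124.9, 178.9]
orientation: [0.566, -3.088, -0.0]
wrist_force: [0.5, 1.3, 0.9]
gripper_width: 0.75
grip_force: 0.0
```

```bash
python3 -c "
from h import *
snap('w9',[[624,-124.8,27],[575,-188.5,27],[527,-251,27]],white,30)
go([624,-124.8,180],9)"
```

```text
expect [317.5 184.7]
  seen [318.4 186.1] 1489 [ 624.9 -123.6   27. ]
expect [263.   99.9]
  seen [264.2 102.2] 1815 [ 576.3 -187.1   27. ]
expect [201.9   4.8]
pos [ 624.1 -124.9  179. ] t 28.05 per-row over 9 [ 0.      0.     -0.0001] total [ 0.      0.0002 -0.0013]
turn [ 0.007 -0.02   0.   ]
```

View pics/w9.png

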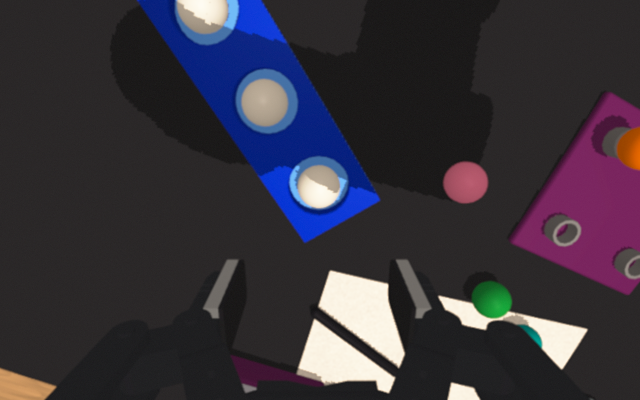

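All three wells hold white balls, at (203,10), (265,102) and (319,186). The gripper is clear and the orange ball is still on its cup. Handing in.

```bash
python3 -c "
from cell import *
print(finish_job())"
```

```text
the job is handed in; nothing more can be done
None
```

Both white balls from the purple stand are now in the two empty wells, each released about 8 mm above its resting height. The ball already loaded was left where it was, and I handed the job in at about 28 s; no verdict came back.

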